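Close off the full bin on the mosaic sorting shelf

TASK

The middle bin in the blue-gripped door's row is full. By its blue grip, slide that bamboo door one stop to the left as seen from the robot, until it clicks home over the middle port, and let go of it there. Leave the door with the terracotta grip where it is.

Things in the scene. Friction and masses are not known exactly. Their poses are not given: they have to be found in the camera images.
- shelf: Fixed bamboo sorting shelf, 325 (x) x 360 (y) mm. Origin on the table, 150 mm behind its front edge, mid-width; x to the rear, y to the robot's left. Deck at z=100 mm: two rows (x=-100 and -15 mm, doors in either row) of 48 mm ports at y=-75, 0, 75 mm, white tracks 12 mm high. Upper board x=65 to 175 mm, top z=145 mm, with nugget, tile, spreader, compass up to z=165 mm.
- blue_door (a joint): Slide of the blue-gripped door (m), growing along shelf +y: 0 over the right port, 0.075 over the middle one, 0.150 over the left one. A spring index clicks it into these stops: 4 to 8 N pushes it out of a stop; let go within 15 mm of a stop, it pulls itself in to about 2 mm. Starts in the right stop, at most 4 mm off.
- blue_grip (a point): Centre of the blue grip, an upright bar 40 mm (shelf x) x 16 mm (shelf y, the way it slides) x 47 mm high on the middle of a flat bamboo door 72 x 68 x 8 mm. This point is 140 mm above the table, 20 mm below the grip's top, 27 mm above its brass foot (46 x 24 mm). Axes as the shelf's. Pinch it across the 16 mm. The other row's grip is 85 mm off in x.
- clay_door (a joint): Slide of the other door, alike but with a terracotta grip, in the other row (m); 0, 0.075 and 0.150 as for the blue one. It starts in the left stop (0.150, at most 4 mm off) and is to stay there.

How it is judged:
At the end, for the whole second after the job is handed in: The blue-gripped door rests in its middle stop (slide 0.065 to 0.085 m), at rest and let go, and the terracotta-gripped door is still in its left-hand stop (slide above 0.138 m) (value of joint blue_door between 0.065 and 0.085 m and velocity of joint blue_door between -0.01 and 0.01 m/s and value of joint clay_door above 0.138 m); the robot touches nothing.
It fails at once if the terracotta-gripped door is moved out of its stop (value of joint clay_door below 0.13 m).
It also fails if it takes over 32 s, if anything falls off the work surface, if the arm or the gripper's body presses on something with over 40 N, if the wrist force passes 120 N, or if a joint passes its speed limit or range.

ROBOT

A 6-joint arm with a two-finger parallel gripper is mounted at the origin on the work surface. World frame = base frame: x ahead of the robot, y to its left, z up, the work surface at z = 0. Lengths are in m, angles in rad, forces in N, time in s.
With the tool pointing down it reaches from about 0.3 to 0.775 m from the base axis. Payload 14.6 kg.
Tool frame: the origin (TCP) lies between the finger pads; the fingertips stand 8 mm ahead of it and the grasp point (between the pads) lies 11 mm behind it (ctrl.tip_reach is the distance from the TCP to the fingertips, in m); y points along the fingers, z is the direction in which the jaws open and shut, and the axes are right-handed (so a half turn about y gives the same grasp; the last joint's range is limited). The gripper opens to 94 mm and grips with 3 to 60 N. Pads are 16 mm wide; open, the fingers measure 119 mm over their backs; the gripper's body (75 mm by 177 mm) begins 78 mm behind the grasp point.
Start: joints at [1.268, 0.3, 1.521, -0, 1.321, -0.067], TCP at [0.128, 0.535, 0.213] pointing down, gripper open.
Joint ranges: [-3.03, 3.03], [-0.79, 2.21], [0.23, 2.52], [-1.04, 4.18], [0, 3.07], [-2.55, 2.55]. Speed limits (rad/s): [2.22, 2.22, 2.57, 3.14, 3.14, 3.14].

INTERFACE

Orientations are given as [roll, pitch, yaw] about the fixed x, y, z axes, in that order (R = Rz(yaw) Ry(pitch) Rx(roll)).
In Python, from station import ctrl gives the robot as it stands.
- The arm moves only by the tool play_rows, never from a script. Its arguments are lists of equal length, an entry for each row: "twist": the turn, a rotation vector about the world's x, y, z as a fraction of full scale, a list of three; "travel": the shift along the world's x, y, z as a fraction of full scale, a list of three; "grip": the gripper's target within -1 to 1 (shut at 1, half-way at 0, fully open at -1). A call has 1 to 12 rows; each row shifts and turns the commanded pose from where the row before left it; what a row does not reach is not made up. Full scale, the value 1, is 5 cm for a shift and 90 degrees for a turn. A row lasts 1/10 s, in which the tool goes at most 50 mm and 8.59 degrees, less where a joint would pass 70% of its speed; a pose out of reach is approached as far as the arm can. A call with a number of a shift or a turn outside -1 to 1 is refused whole. A call with a gripper value outside its range is refused whole. The fingers move at their own pace and stop on an object; "force" is the grip in N (left out, the last holds). Time passes only in rows, so rows that do not move let the fingers close. It gives the time, the measured TCP pose, the force and the opening at its end, in the units of the state.
- ctrl.get_obs(): the state, without advancing time (a new reading comes with each control period).
- ctrl.camera(name): name is "side" or "top"; returns a dict with "img" (384x512x3 uint8, red, green, blue), "vfov" (degrees; the focal length in pixels is half the picture's height over the tangent of half this angle, whatever the lens; pixels are square), "cx", "cy" (the principal point, pixels), "rvec" (rotation vector, rad) and "tvec" (3), from world to camera coordinates, as OpenCV has them. Camera axes: x right, y down, z forward; pixel columns grow to the right and rows downward; lengths in m; the calibration is good to about 2 mm. A picture is of the moment at which its call begins. There is no depth.
- ctrl.hand_in(): hands the job in, once; it reports no verdict.
Trained networks look in a picture, given as the dict that the camera call returned (one of the last four; its "shot" number tells which), for a name from the list of things; names that differ only in an ending like _2 or _b are one class to them, and where a whole thing is asked for, a point or a joint stands for the part that bears it (a point fixed in the world has none). Each returns a list of dicts, best first, with "confidence" (0 to 1); they miss things now and then, are a little off and sometimes report something else, mostly with a low value. They report only what shows in the picture. A call takes as long as a camera call.
- ctrl.boxes_of(name, picture): "point" ([column, row] in pixels, amid what is visible of it).
- ctrl.trace(name, picture): "pixels" (384x512 bool, what is visible of it) and "point" ([column, row] in pixels, amid what is visible of it).
The state is a dict: "time_s": time; "qpos": joint angles; "joint_vel": joint speeds; "tau": joint torques, N m; "ee_pos": TCP position; "eef_rot": TCP orientation; "force": force on the tool from outside, world axes, zero at the start; "moment": the same for the moment, N m; "grip_width": finger opening in m.
Only numpy, scipy, OpenCV 4.12 (cv2) and the standard library are available. Lean on these libraries where they do the work, as an engineer would, in place of code of your own. Each camera call takes 0.05 s, during which the arm holds its last target.

## Working session

There is one attempt and no reset: what is moved stays moved. The work goes in short steps, Python scripts to look and compute and a tool call to move; the robot and the scene stay as the last step left them, time stands still between calls to the robot, and variables do not carry over. Pictures are saved under pics/ and viewed, and the job is handed in when it is done.

Besides the shell and the picture viewer there is one more tool, called after "Call:" as name(argument=value, ...), one argument or row to a line, values as JSON. play_rows: Moves the arm, as the interface text tells. Its arguments: {"type":"object","properties":{"twist":{"type":"array"},"travel":{"type":"array"},"grip":{"type":"array"},"force":{"type":"number"}},"required":["twist","travel","grip"]}

```bash
mkdir -p pics; ls
cat > h.py <<'E'
import numpy as np, cv2
from station import ctrl
def K(c):
    f=c["img"].shape[0]/2/np.tan(np.radians(c["vfov"])/2)
    return np.array([[f,0,c["cx"]],[0,f,c["cy"]],[0,0,1]])
def P(c):
    R=cv2.Rodrigues(np.array(c["rvec"],float))[0]
    return R,np.array(c["tvec"],float).ravel()
def proj(c,p):
    R,t=P(c); q=K(c)@(R@np.array(p)+t); return q[:2]/q[2]
def onz(c,uv,z):
    R,t=P(c); d=R.T@np.linalg.inv(K(c))@np.array([uv[0],uv[1],1.]); o=-R.T@t
    return o+d*(z-o[2])/d[2]
def tri(c1,u1,c2,u2):
    A=[];b=[]
    for c,u in((c1,u1),(c2,u2)):
        R,t=P(c); d=R.T@np.linalg.inv(K(c))@np.array([u[0],u[1],1.]); d/=np.linalg.norm(d); o=-R.T@t
        M=np.eye(3)-np.outer(d,d); A.append(M); b.append(M@o)
    x=np.linalg.lstsq(np.vstack(A),np.hstack(b),rcond=None); return x[0]
def save(c,n): cv2.imwrite("pics/"+n+".png",cv2.cvtColor(c["img"],cv2.COLOR_RGB2BGR))
E
python3 - <<'E'
from h import *
o=ctrl.get_obs(); print(o["time_s"],o["ee_pos"],o["eef_rot"],o["grip_width"])
cs={}
for n in("side","top"):
    c=ctrl.camera(n); cs[n]=c; save(c,n+"0")
    print(n,c["vfov"],[k for k in c], (-P(c)[0].T@P(c)[1]).round(3))
for n,c in cs.items():
    for t in("blue_grip","clay_door","shelf"):
        for r in ctrl.boxes_of(t,c)[:2]: print(n,t,np.round(r["point"],1),r["confidence"],onz(c,r["point"],.14).round(3))
E
```

```text
pics
0.0 [0.1284205  0.53453026 0.21287684] [-1.57195943e+00  6.81716770e-05 -2.35820936e-01] 0.0936765371928615
side 49.06258427831482 ['img', 'vfov', 'cx', 'cy', 'rvec', 'tvec', 'shot'] [0.226 0.3   0.579]
top 48.0043032413984 ['img', 'vfov', 'cx', 'cy', 'rvec', 'tvec', 'shot'] [ 0.482 -0.01   0.747]
side blue_grip [239.7 210.9] 0.71 [0.546 0.042 0.14 ]
side clay_door [215.7 311.6] 0.61 [0.443 0.166 0.14 ]
side shelf [154.4 248.9] 0.58 [0.569 0.169 0.14 ]
top blue_grip [241.4 186. ] 0.95 [0.567 0.012 0.14 ]
top clay_door [144.9 258.1] 0.88 [0.464 0.144 0.14 ]
top shelf [178.4 131.3] 0.8 [0.646 0.105 0.14 ]
```

View pics/side0.png

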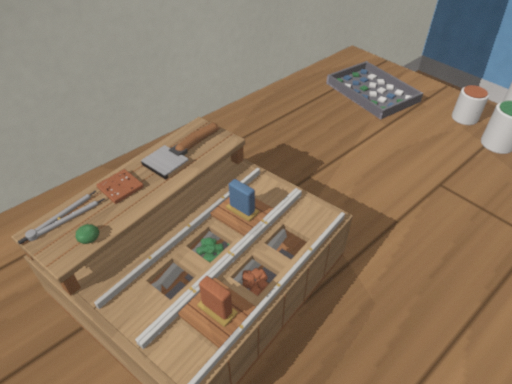

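View pics/top0.png

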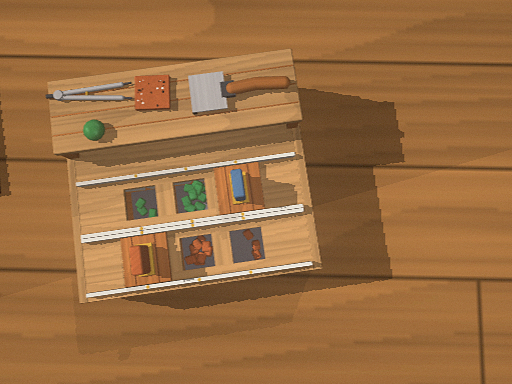

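Blue door sits in the rear row at the right (top image ~(238,186)). Terracotta is in the front row at the left (~(143,260)). Next I'll measure the yaw and the grip centre.

```bash
cat > m.py <<'E'
from h import *
cs={n:ctrl.camera(n) for n in("side","top")}
c=cs["top"]
# tracks: white pixels top cam
hsv=cv2.cvtColor(c["img"],cv2.COLOR_RGB2HSV)
w=((hsv[...,1]<40)&(hsv[...,2]>190)).astype(np.uint8); w[:145]=0
n,l,s,ce=cv2.connectedComponentsWithStats(w)
for i in range(1,n):
    if s[i,4]>150:
        ys,xs=np.nonzero(l==i); q=np.array([onz(c,(x,y),.112)[:2] for x,y in zip(xs,ys)])
        v=cv2.fitLine(q.astype(np.float32),cv2.DIST_HUBER,0,1e-4,1e-4).ravel()
        print("track",s[i],"yaw",np.degrees(np.arctan2(-v[0]*np.sign(v[1]),abs(v[1]))).round(2),q.min(0).round(3),q.max(0).round(3),v[2:])
for t in("blue_grip","clay_door"):
    for nme,c in cs.items():
        for r in ctrl.trace(t,c)[:1]:
            m=r["pixels"].astype(np.uint8); ys,xs=np.nonzero(m); print(t,nme,r["confidence"],m.sum(),xs.min(),xs.max(),ys.min(),ys.max())
            hs=cv2.cvtColor(c["img"],cv2.COLOR_RGB2HSV)
for nme,c in cs.items():
    hs=cv2.cvtColor(c["img"],cv2.COLOR_RGB2HSV)
    b=cv2.inRange(hs,(100,90,40),(125,255,255)); 
    n,l,s,ce=cv2.connectedComponentsWithStats(b)
    for i in range(1,n):
        if 80<s[i,4]<1500: print("blue",nme,s[i],ce[i].round(1))
    x0,y0=(205,165) if nme=="side" else (205,150)
    cv2.imwrite(f"pics/crop_{nme}{c['shot']}.png",cv2.resize(cv2.cvtColor(c["img"],cv2.COLOR_RGB2BGR)[y0:y0+70,x0:x0+80],None,fx=8,fy=8,interpolation=cv2.INTER_CUBIC)); print(c['shot'])
E
python3 m.py; ls pics
```

```text
track [237 152  58  11 185] yaw 9.24 [ 0.608 -0.065] [0.624 0.02 ] [ 0.6157356  -0.02276325]
track [187 161  48   9 151] yaw 9.2 [0.596 0.025] [0.609 0.095] [0.6023427  0.06009005]
track [137 168  48   9 152] yaw 9.19 [0.584 0.099] [0.597 0.169] [0.5903841  0.13432117]
track [ 76 175  58  11 190] yaw 9.33 [0.568 0.175] [0.585 0.26 ] [0.5769544  0.21753271]
track [244 204  59  16 385] yaw 8.69 [ 0.522 -0.077] [0.546 0.008] [ 0.5340752  -0.03486388]
track [193 213  49  14 322] yaw 9.56 [0.511 0.012] [0.531 0.083] [0.51954067 0.05587049]
track [143 220  48  14 321] yaw 8.91 [0.499 0.087] [0.519 0.156] [0.50825727 0.12471202]
track [ 81 227  59  16 402] yaw 9.21 [0.484 0.162] [0.508 0.247] [0.4959645  0.20446256]
track [252 262  60  12 219] yaw 9.1 [ 0.444 -0.091] [ 0.462 -0.005] [ 0.45342842 -0.04820987]
track [201 271  48  10 172] yaw 9.15 [0.433 0.   ] [0.447 0.068] [0.44015685 0.03426221]
track [149 278  50  10 162] yaw 8.52 [0.422 0.073] [0.436 0.143] [0.4281335  0.10704601]
track [ 86 285  60  12 219] yaw 9.08 [0.407 0.149] [0.424 0.234] [0.4156938 0.1866485]
blue_grip side 0.86 1774 212 272 179 233
blue_grip top 0.72 2081 214 264 162 213
clay_door side 0.88 2961 179 255 275 347
clay_door top 0.86 2323 120 170 231 286
3
blue top [231 169  14  29 271] [237.4 182.3]
4
crop_side3.png
crop_top4.png
side0.png
top0.png
```

View pics/crop_side3.png

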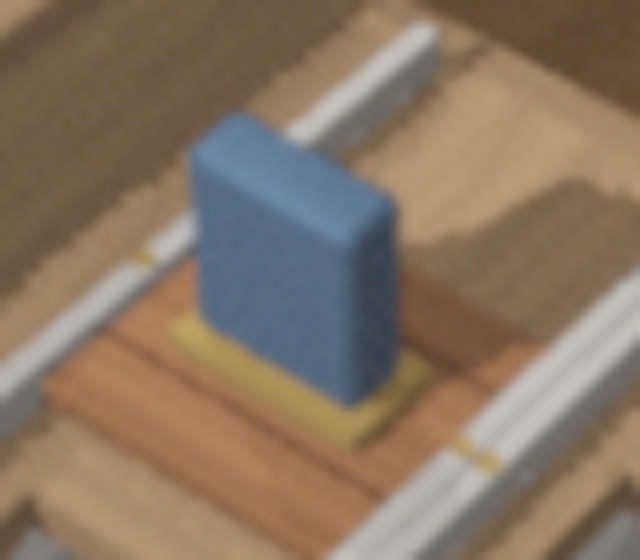

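View pics/crop_top4.png

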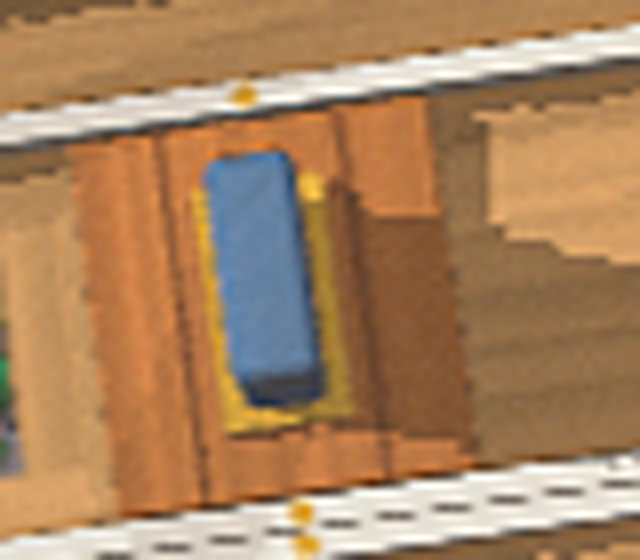

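Run:
```python
from h import *
s=ctrl.camera("side");t=ctrl.camera("top")
a=(241.7-.4,187-.4);b=(238.2-.4,183.2-.4)
print(tri(s,a,t,b).round(4),onz(s,a,.16).round(4),onz(t,b,.16).round(4))
# ticks
f=lambda x,y:onz(t,(205+x/8-.4,150+y/8-.4),.112).round(4)
print("ticks",f(245,95),f(303,520))
# brass foot quad top z~.113+
q=np.array([[195,190],[322,180],[355,418],[228,432]]);m=q.mean(0);print("foot",f(*m))
o=ctrl.get_obs();print(o["time_s"])
from scipy.spatial.transform import Rotation as R
print(R.from_euler("xyz",o["eef_rot"]).as_matrix().round(3))
for yaw in(9.2-180,9.2):
  pass
```

```text
[0.5702 0.0168 0.1546] [0.5662 0.0207 0.16  ] [0.569  0.0162 0.16  ]
ticks [0.6083 0.0229 0.112 ] [0.5288 0.0103 0.112 ]
foot [0.5687 0.0164 0.112 ]
0.8
[[ 0.972 -0.     0.234]
 [-0.234  0.     0.972]
 [-0.    -1.     0.   ]]
```

Call:
play_rows(
  twist=[
    [0,0,0.063],
    [0,0,0.063],
    [0,0,0.063],
    [0,0,0.063],
    [0,0,0],
    [0,0,0],
    [0,0,0],
    [0,0,0],
    [0,0,0],
    [0,0,0],
  ],
  travel=[
    [0.44,-0.52,0],
    [0.44,-0.52,0],
    [0.44,-0.52,0],
    [0.44,-0.52,0],
    [0.44,-0.52,0],
    [0.44,-0.52,0],
    [0.44,-0.52,0],
    [0.44,-0.52,0],
    [0.44,-0.52,0],
    [0.44,-0.52,0],
  ],
  grip=[-1,-1,-1,-1,-1,-1,-1,-1,-1,-1],
)

```text
time_s: 1.8
ee_pos: [0.3492, 0.2736, 0.2136]
eef_rot: [-1.571, -0.0, 0.16]
force: [0.1, 0.0, -1.1]
grip_width: 0.0938
```

Call:
play_rows(
  twist=[
    [0,0,0],
    [0,0,0],
    [0,0,0],
    [0,0,0],
    [0,0,0],
    [0,0,0],
    [0,0,0],
    [0,0,0],
    [0,0,0],
    [0,0,0],
    [0,0,0],
    [0,0,0],
  ],
  travel=[
    [0.44,-0.52,0],
    [0.44,-0.52,0],
    [0.44,-0.52,0],
    [0.44,-0.52,0],
    [0.44,-0.52,0],
    [0.44,-0.52,0],
    [0.44,-0.52,0],
    [0.44,-0.52,0],
    [0.44,-0.52,0],
    [0.44,-0.52,0],
    [0,0,0],
    [0,0,0],
  ],
  grip=[-1,-1,-1,-1,-1,-1,-1,-1,-1,-1,-1,-1],
)

```text
time_s: 3.0
ee_pos: [0.5684, 0.0145, 0.2131]
eef_rot: [-1.571, 0.001, 0.159]
force: [-0.1, -0.1, -0.4]
grip_width: 0.094
```

Call:
play_rows(
  twist=[
    [0,0,0],
    [0,0,0],
    [0,0,0],
    [0,0,0],
    [0,0,0],
    [0,0,0],
    [0,0,0],
  ],
  travel=[
    [0.01,0.04,-0.3],
    [0,0,-0.3],
    [0,0,-0.3],
    [0,0,-0.3],
    [0,0,-0.24],
    [0,0,-0.2],
    [0,0,0],
  ],
  grip=[-1,-1,-1,-1,-1,-1,-1],
)

```text
time_s: 3.7
ee_pos: [0.5684, 0.0172, 0.1304]
eef_rot: [-1.57, 0.002, 0.161]
force: [-0.5, 0.3, -0.4]
grip_width: 0.0942
```

Run:
```python
from h import *
for n in("side","top"):
    c=ctrl.camera(n); save(c,n+"1")
o=ctrl.get_obs();print(o["force"].round(2),o["ee_pos"])
```

```text
[ 0.03 -0.82  0.08] [0.56909958 0.01694717 0.13184239]
```

View pics/side1.png

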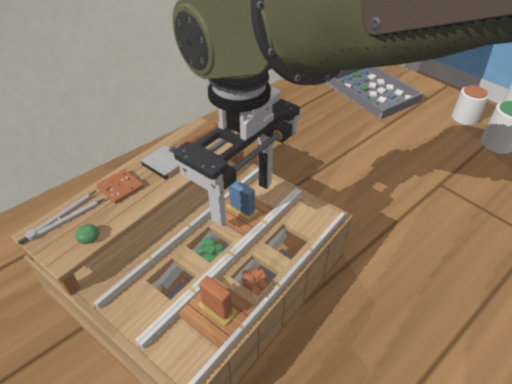

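View pics/top1.png

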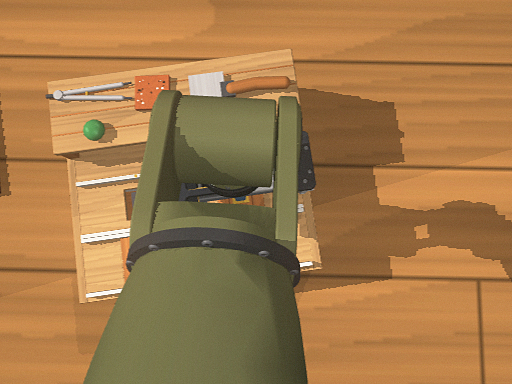

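The fingers straddle the blue grip (side image ~(240,198)). One pad is on each side, at about (218,205) and (265,165). Now I'll close.

Call:
play_rows(
  twist=[
    [0,0,0],
    [0,0,0],
    [0,0,0],
    [0,0,0],
    [0,0,0],
    [0,0,0],
    [0,0,0],
    [0,0,0],
    [0,0,0],
    [0,0,0],
  ],
  travel=[
    [0,0,0],
    [0,0,0],
    [0,0,0],
    [0,0,0],
    [0,0,0],
    [0,0,0],
    [0,0,0],
    [0,0,0],
    [0,0,0],
    [0,0,0],
  ],
  grip=[1,1,1,1,1,1,1,1,1,1],
  force=30,
)

```text
time_s: 4.8
ee_pos: [0.569, 0.0169, 0.1314]
eef_rot: [-1.57, 0.0, 0.16]
force: [-0.9, 4.8, 2.4]
grip_width: 0.0175
```

Call:
play_rows(
  twist=[
    [0,0,0],
    [0,0,0],
    [0,0,0],
    [0,0,0],
    [0,0,0],
    [0,0,0],
    [0,0,0],
    [0,0,0],
    [0,0,0],
    [0,0,0],
    [0,0,0],
    [0,0,0],
  ],
  travel=[
    [-0.024,0.148,0],
    [-0.024,0.148,0],
    [-0.024,0.148,0],
    [-0.024,0.148,0],
    [-0.024,0.148,0],
    [-0.024,0.148,0],
    [-0.024,0.148,0],
    [-0.024,0.148,0],
    [-0.024,0.148,0],
    [-0.024,0.148,0],
    [0,0,0],
    [0,0,0],
  ],
  grip=[1,1,1,1,1,1,1,1,1,1,1,1],
)

```text
time_s: 6.0
ee_pos: [0.5569, 0.0914, 0.1314]
eef_rot: [-1.57, 0.0, 0.161]
force: [-1.2, 4.9, 0.2]
grip_width: 0.016
```

Run:
```python
from h import *
c=ctrl.camera("side"); save(c,"side2")
o=ctrl.get_obs();print(o["force"].round(2),o["ee_pos"],o["grip_width"])
```

```text
[-1.02  4.34 -0.58] [0.55691925 0.09118252 0.13145297] 0.015981135274166232
```

View pics/side2.png

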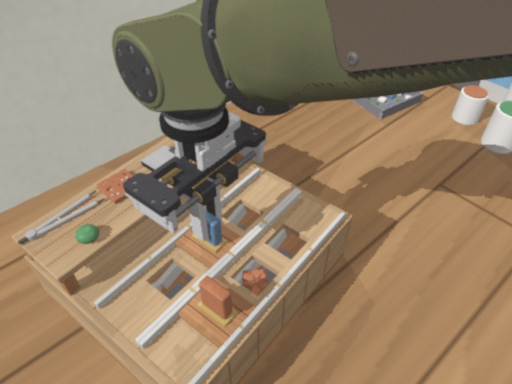

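The door is at the middle port (~(208,235)), with the index still pulling it left at about 5 N. I'll nudge it 3 mm, then release and lift.

Call:
play_rows(
  twist=[
    [0,0,0],
    [0,0,0],
    [0,0,0],
  ],
  travel=[
    [-0.008,0.06,0],
    [0,0,0],
    [0,0,0],
  ],
  grip=[1,1,1],
)

```text
time_s: 6.35
ee_pos: [0.5566, 0.0933, 0.1314]
eef_rot: [-1.571, 0.0, 0.16]
force: [-1.2, -3.8, 1.5]
grip_width: 0.0158
```

Call:
play_rows(
  twist=[
    [0,0,0],
    [0,0,0],
    [0,0,0],
    [0,0,0],
    [0,0,0],
    [0,0,0],
    [0,0,0],
    [0,0,0],
  ],
  travel=[
    [0,0,0],
    [0,0,0],
    [0,0,0],
    [0,0,0],
    [0,0,0],
    [0,0,0],
    [0,0,0],
    [0,0,0],
  ],
  grip=[-0.3,-0.3,-0.3,-0.3,-0.3,-0.3,-0.3,-0.3],
)

```text
time_s: 7.15
ee_pos: [0.5566, 0.0938, 0.1315]
eef_rot: [-1.571, -0.0, 0.16]
force: [0.3, -0.1, -0.1]
grip_width: 0.0609
```

Now lift, then back away toward the start position so the top camera can see.

Call:
play_rows(
  twist=[
    [0,0,0],
    [0,0,0],
    [0,0,0],
    [0,0,0],
    [0,0,0],
    [0,0,0],
    [0,0,0],
  ],
  travel=[
    [0,0,0.3],
    [0,0,0.4],
    [0,0,0.4],
    [0,0,0.4],
    [0,0,0.4],
    [0,0,0],
    [0,0,0],
  ],
  grip=[-0.3,-0.3,-0.3,-0.3,-0.3,-0.3,-0.3],
)

```text
time_s: 7.85
ee_pos: [0.5565, 0.0938, 0.2259]
eef_rot: [-1.571, 0.0, 0.16]
force: [-1.0, -1.3, -0.5]
grip_width: 0.0613
```

Call:
play_rows(
  twist=[
    [0,0,0],
    [0,0,0],
    [0,0,0],
    [0,0,0],
    [0,0,0],
    [0,0,0],
    [0,0,0],
    [0,0,0],
    [0,0,0],
    [0,0,0],
    [0,0,0],
    [0,0,0],
  ],
  travel=[
    [-0.4,0.5,0],
    [-0.4,0.5,0],
    [-0.4,0.5,0],
    [-0.4,0.5,0],
    [-0.4,0.5,0],
    [-0.4,0.5,0],
    [-0.4,0.5,0],
    [-0.4,0.5,0],
    [-0.4,0.5,0],
    [-0.4,0.5,0],
    [0,0,0],
    [0,0,0],
  ],
  grip=[-0.3,-0.3,-0.3,-0.3,-0.3,-0.3,-0.3,-0.3,-0.3,-0.3,-0.3,-0.3],
)

```text
time_s: 9.05
ee_pos: [0.3562, 0.3437, 0.2254]
eef_rot: [-1.572, 0.001, 0.161]
force: [0.7, 0.1, -0.1]
grip_width: 0.0609
```

Run:
```python
from h import *
for n in("side","top"):
    c=ctrl.camera(n); save(c,n+"3")
    for t in("blue_grip","clay_door"):
        for r in ctrl.boxes_of(t,c)[:1]: print(n,t,np.round(r["point"],1),r["confidence"],onz(c,r["point"],.14).round(3))
o=ctrl.get_obs();print(o["time_s"],o["force"].round(2),o["ee_pos"],o["grip_width"])
```

```text
top blue_grip [191.2 194. ] 0.91 [0.555 0.083 0.14 ]
top clay_door [147.  256.5] 0.57 [0.466 0.141 0.14 ]
9.35 [-0.6  -0.11  0.77] [0.35700476 0.34325407 0.22629483] 0.061313271389076336
```

View pics/top3.png

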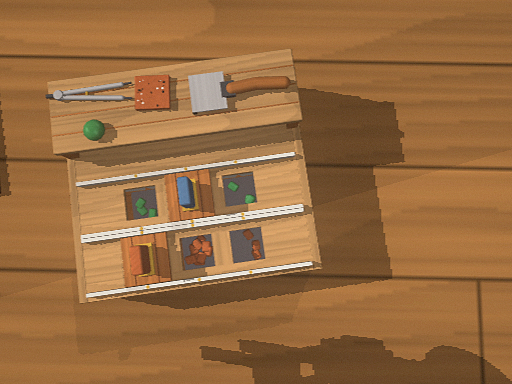

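View pics/side3.png

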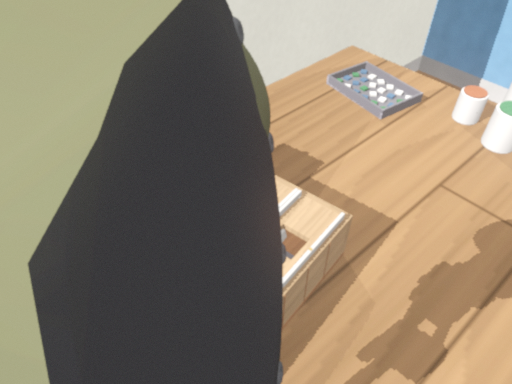

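Top view: the blue door covers the middle port (~(188,193)), about 72 mm from where it started. The terracotta door has not moved (~(143,260)). The side view is blocked by the arm.

```bash
python3 -c "
from station import ctrl
print(ctrl.hand_in())"
```

```text
the job is handed in; nothing more can be done
None
```

I pinched the blue grip, slid that door 75 mm to the left, and nudged it about 2 mm further because the index spring was still pulling. I then let go, lifted and backed the arm away, handing in at about 9.4 s of the 32 s.

**Blue door:** the last top picture shows it over the middle port, about 72 mm from where it started. That puts it roughly 3 mm short of the nominal 75 mm, within the allowed ±10 mm.

**Terracotta door:** it is still over its left port, and the detector's point for it agrees with the first one to about 3 mm.

**Robot:** the gripper is open and clear of everything, with a force reading near 0.

**Check that failed:** the last side picture was blocked by the arm, so the final positions come from the top camera only. At the start, the two cameras also disagreed by about 4 mm on the blue grip's position. I used the top camera, which agreed with the tick marks on the tracks.

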